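# Set a slat against the fence and flip stop for sawing

### The job

Set the long slat on the cut-off board ready for sawing: flip the raised stop on the fence down, then push the slat back flat against the fence and slide it along until its end is right up against the stop, with no gap at the fence or at the stop. Only push it gently along the board with the fingers: never pinch it, lift it or carry it. Leave the short offcut, the glue bottle and the mallet alone.

Things in the scene. Friction and masses are not known exactly. Their poses are not given: they have to be found in the camera images.
- board: Fixed cut-off board: plywood base 300 x 540 x 18 mm (x, y, z) with an aluminium fence on its far side. Origin: centre of its underside, on the bench; x towards the fence, y along it, z up; yaw varies. Fence working face: plane x = 100 mm, looking to -x. Fence 25 mm thick, 45 mm high above the base top, 540 mm long with a 4 mm saw slot at y = -50 mm; low flange (5 mm high, to x = 137 mm) behind.
- slat: The long dark-stained wooden slat lying loose and flat on the board: 45 x 240 x 20 mm (x, y, z), about 0.14 kg. Origin: centre of its underside; its y axis runs along its length. Starts 40 to 80 mm in front of the fence, up to 0.25 rad askew, its +y end 30 to 160 mm short of the stop. Push it low, below 20 mm above the board.
- stop_face (a point): Fixed point on the stop's black saddle, whose place along the fence varies: in the plane of the fence face, at board-top height, in the plane the slat's +y end must meet. Axes as the board's. Slat home: its origin at x = -22.5, y = -120, z = 0 mm from here. Saddle: y = -22 to 34 mm, up to 69 mm above the board top; clamp knob behind the fence to x = 51 mm, up to 43 mm high.
- stop_hinge (a point): Hinge axis of the stop arm, above the fence: 8 mm behind the fence face, 60 mm above the board top, at the middle of the arm's thickness (6 mm to +y of point stop_face). The axis runs along the board's y.
- stop_arm (a joint): Angle of the aluminium stop arm, rad. 0 = down, in front of the fence, foot 3 mm above the board; grows as it swings out to the robot (-x) and up, to a limit at 2.9 (leaning back over the fence). Starts raised, 2.4 to 2.65. Light (0.07 kg), slightly stiff hinge: it stays where left from about 2.0 to 2.65; pushed from behind towards the robot to below about 1.9 it drops to 0 by itself in about 1 s.
- stop_tip (a point): Middle of the foot (free end) of the stop arm, a plate 34 mm wide across the fence, 12 mm thick along it, 63 mm long. Raised, the foot is about 120 to 123 mm above the board top and 11 mm before to 5 mm behind the fence face; the plate's back edge lies 17 mm further from the robot. Down, the plate fills 2 to 36 mm in front of the fence face.
- offcut: Short offcut of the same slat, 45 x 60 x 20 mm, lying loose on the near left part of the board; origin: centre of its underside. Leave alone.
- glue: Glue bottle, 60 mm across, 160 mm tall, standing loose on the bench beside the board; origin: centre of its underside. Leave alone.
- mallet: Wooden mallet lying loose on the bench beside the board: round head 60 mm across and 100 mm long along its y, handle 22 mm thick running to x = -225 mm; origin under the head's centre. Leave alone.
Not all that is in view belongs to the job. There is more than one size of the slat; the job needs the largest.

How it is judged:
By the outcome, as a careful person would: the job done as asked, in the order asked, and still so for the second after the job is handed in, with the robot touching nothing.
It also fails if it takes over 64 s, if anything falls off the work surface, if the arm or the gripper's body presses on something with over 40 N, if the wrist force passes 120 N, or if a joint passes its speed limit or range.

### The arm

A 7-joint arm with a two-finger parallel gripper is mounted at the origin on the work surface. World frame = base frame: x ahead of the robot, y to its left, z up, the work surface at z = 0. Lengths are in m, angles in rad, forces in N, time in s.
With the tool pointing down it reaches from about 0.425 to 0.975 m from the base axis. Payload 16.7 kg.
Tool frame: the origin (TCP) lies on the centre line of the jaws, within the pads' length; the fingertips stand 19 mm ahead of it and the grasp point (between the pads) is the TCP; z points along the fingers, y is the line along which they close (so a half turn about z gives the same grasp; the last joint's range is limited). The gripper opens to 85 mm and grips with 20 to 120 N. Pads are 22 mm wide; open, the fingers measure 114 mm over their backs; the gripper's body (76 mm by 85 mm) begins 54 mm behind the grasp point. The pads swing forward as they close: fully open they stand 13 mm farther back than shut.
Start: joints at [1.014, 0.426, 0.074, 1.606, -0.034, 1.111, -0.067], TCP at [0.267, -0.62, 0.25] pointing down, gripper open.
Joint ranges: [-2.85, 2.85], [-0.5, 2.14], [-1.23, 1.37], [0.21, 2.46], [-1.02, 4.16], [0.16, 2.05], [-2.73, 2.73]. Speed limits (rad/s): [1.89, 1.89, 2.39, 2.39, 3.01, 3.01, 3.01].

### API

Orientations are given as a 3x3 rotation matrix whose columns are the frame's x, y, z axes.
In Python, from station import get_obs, snapshot, hand_in, trace, mark_of gives the robot as it stands.
- The arm moves only by the tool arm_command, never from a script. Its argument "targets" is one flat list of numbers, 7 for each row, row after row: the shift along the tool's x, y, z in units of 0.02 m (1.0 is 0.02 m), then the turn, a rotation vector about the tool's x, y, z in units of 0.08 rad (1.0 is 0.08 rad), then the opening, from 0 (shut) to 1 (fully open). A call has 1 to 5 rows; each row shifts and turns the commanded pose from where the row before left it, along the tool's axes as they then stand; what a row does not reach is not made up. A row lasts 1/12 s, in which the tool goes at most 41.7 mm and 7.16 degrees, less where a joint would pass 70% of its speed; a pose out of reach is approached as far as the arm can. A call with a number of a shift or a turn outside -1 to 1 is refused whole. A call with a gripper value outside its range is refused whole. The fingers move at their own pace and stop on an object; "grip_force" is the grip in N (left out, the last holds). Time passes only in rows, so rows that do not move let the fingers close. It gives the time, the measured TCP pose, the force, the opening and the grip force at its end, in the units of the state.
- get_obs(): the state, without advancing time (a new reading comes with each control period).
- snapshot(name): name is "scene" or "top" or "wrist"; returns a dict with "img" (420x560x3 uint8, blue, green, red), "z_map" (420x560 float32, m along the optical axis (not along the pixel's ray), 0 where there is no reading), "mtx" (3x3 intrinsics, pixels), "extrinsics" (4x4, takes a point from camera to world coordinates); the wrist camera has in their place "tool_from_camera" (4x4, takes a point from camera to tool coordinates, whose origin is the TCP and whose axes are the flange's). Camera axes: x right, y up, looking along -z (the intrinsics and any distortion apply to the point x, -y, -z); pixel columns grow to the right and rows downward; lengths in m; the calibration is good to about 2 mm. The wrist camera is an equidistant fisheye: a pixel r from the principal point sees the ray r / f radians off the axis. A picture is of the moment at which its call begins: read the wrist's pose just before it.
- hand_in(): hands the job in; it is judged then, once.
Trained networks look in the newest picture that a camera, given by its name, has taken for a name from the list of things; names that differ only in an ending like _2 or _b are one class to them, and where a whole thing is asked for, a point or a joint stands for the part that bears it (a point fixed in the world has none). Each returns a list of dicts, best first, with "score" (0 to 1); they miss things now and then, are a little off and sometimes report something else, mostly with a low value. They report only what shows in the picture. A call takes as long as a camera call. They do not tell look-alikes from the thing itself.
- trace(label, camera): "pixels" (420x560 bool, what is visible of it) and "at" ([column, row] in pixels, amid what is visible of it).
- mark_of(label, camera): "at" ([column, row] in pixels: a listed point, or the origin of a listed thing).
The state is a dict: "t": time; "joint_positions": joint angles; "joint_velocities": joint speeds; "tau": joint torques, N m; "eef_pos": TCP position; "orientation": TCP orientation; "ft_force": force on the tool from outside, world axes, zero at the start; "wrist_torque": the same for the moment, N m; "width": finger opening in m; "finger_force": force on a finger pad.
Only numpy, scipy, OpenCV 4.12 (cv2) and the standard library are available. Lean on these libraries where they do the work, as an engineer would, in place of code of your own. Each camera call takes 0.05 s, during which the arm holds its last target. There are 200 camera calls.

## Working session

There is one attempt and no reset: what is moved stays moved. The work goes in short steps, Python scripts to look and compute and a tool call to move; the robot and the scene stay as the last step left them, time stands still between calls to the robot, and variables do not carry over. Pictures are saved under pics/ and viewed, at most 10 in all, crops included, and the job is handed in when it is done.

Besides the shell and the picture viewer there is one more tool, called after ">>>" as name(argument=value, ...) on one line, values as JSON. arm_command: Moves the arm, as the interface text tells. Shifts and turns lie within -1 to 1; 1 stands for 0.02 m of shift or 0.08 rad of turn. Its arguments: {"type":"object","properties":{"targets":{"type":"array"},"grip_force":{"type":"number"}},"required":["targets"]}

```bash
mkdir -p pics
cat > h.py <<'E'
import numpy as np, cv2
from station import get_obs, snapshot, hand_in, trace, mark_of
def world(s,u,v,d=None):
    K=s["mtx"];z=s["z_map"][int(round(v)),int(round(u))] if d is None else d
    p=np.array([(u-K[0,2])/K[0,0]*z,-(v-K[1,2])/K[1,1]*z,-z,1.]);return (s["extrinsics"]@p)[:3]
def onplane(s,u,v,h):
    c=s["extrinsics"][:3,3];p=world(s,u,v,1.);return c+(p-c)*(h-c[2])/(p[2]-c[2])
def cloud(s,m):
    v,u=np.nonzero(m&(s["z_map"]>0));K=s["mtx"];z=s["z_map"][v,u]
    P=np.stack([(u-K[0,2])/K[0,0]*z,-(v-K[1,2])/K[1,1]*z,-z,np.ones(len(z))]);return (s["extrinsics"]@P)[:3].T
E
python3 - <<'E'
from h import *
np.set_printoptions(precision=4,suppress=True)
o=get_obs();print(o["t"],o["eef_pos"],o["orientation"],o["width"])
for c in("top","scene"):
    s=snapshot(c);cv2.imwrite(f"pics/{c}0.png",s["img"]);np.savez(f"{c}0.npz",**{k:v for k,v in s.items()})
    for n in("board","slat","offcut","glue","mallet","stop_arm"):
        for r in trace(n,c)[:2]:
            P=cloud(s,r["pixels"])
            if len(P)<5: print(c,n,r["score"],len(P));continue
            q=P[P[:,2]>np.percentile(P[:,2],50)-.004] if n!="board" else P
            rc=cv2.minAreaRect(q[:,:2].astype(np.float32)*1000)
            print(c,n,round(r["score"],2),np.round(r["at"]),"rect",np.round(rc[0]),np.round(rc[1]),round(rc[2],1),"z",np.percentile(P[:,2],[2,50,98]))
    for n in("board","slat","stop_face","stop_hinge","stop_tip"):
        for r in mark_of(n,c)[:2]:
            u,v=r["at"];print(c,n,round(r["score"],2),np.round(r["at"],1),world(s,u,v))
E
```

```text
0.0 [ 0.2669 -0.6196  0.2496] [[ 0.9184  0.3956 -0.0006]
 [ 0.3956 -0.9184  0.0011]
 [-0.0001 -0.0013 -1.    ]] 0.0855944597146291
top board 0.92 [283. 254.] rect [462.   2.] [560. 300.] 89.3 z [0.0144 0.0189 0.0653]
top slat 0.97 [393. 169.] rect [ 691. -333.] [ 30. 160.] 71.4 z [0.0003 0.0132 0.0175]
top slat 0.95 [324. 235.] rect [ 485. -111.] [ 46. 239.] 11.5 z [0.0219 0.0382 0.0427]
top offcut 0.93 [210. 282.] rect [360. 218.] [61. 42.] 69.4 z [0.0337 0.0387 0.0428]
top glue 0.64 [452. 196.] rect [ 588. -455.] [57. 50.] 37.5 z [0.0078 0.1027 0.1617]
top mallet 0.7 [134. 234.] rect [431. 430.] [253. 100.] 12.7 z [0.0153 0.0438 0.0629]
top mallet 0.18 [225. 201.] rect [569. 165.] [12. 47.] 88.1 z [0.0498 0.1261 0.1503]
top board 0.92 [280.9 246.5] [0.4636 0.0159 0.0173]
top slat 0.97 [299.4 161.1] [ 0.7249 -0.0439  0.015 ]
top slat 0.89 [390.1 169.8] [ 0.6917 -0.3178  0.0136]
top stop_face 0.53 [231.8 213.3] [0.5635 0.1584 0.0215]
top stop_face 0.4 [284.8 249.9] [0.4503 0.0046 0.0395]
top stop_hinge 0.72 [226.4 205.8] [0.5605 0.1582 0.1199]
top stop_tip 0.67 [223.4 206.7] [0.5532 
[... 274 characters left out ...]
0.0184]
scene offcut 0.71 [272. 169.] rect [357. 213.] [64. 51.] 70.3 z [0.0171 0.0361 0.0439]
scene glue 0.64 [217. 341.] rect [ 593. -468.] [54. 46.] 43.2 z [0.0104 0.1018 0.1623]
scene mallet 0.68 [335. 143.] rect [432. 433.] [248. 111.] 9.7 z [0.0088 0.0411 0.0625]
scene stop_arm 0.55 [319. 181.] rect [572. 161.] [48. 18.] 4.0 z [0.0898 0.1212 0.1473]
scene board 0.84 [263.  222.2] [ 0.4699 -0.0258  0.0365]
scene slat 0.84 [253.5 242. ] [ 0.4894 -0.1162  0.0426]
scene slat 0.72 [326.4 266.5] [ 0.7219 -0.0676  0.0145]
scene stop_face 0.84 [311.1 203.6] [0.5785 0.1031 0.0647]
scene stop_hinge 0.87 [320.2 189.8] [0.583  0.1587 0.0833]
scene stop_tip 0.51 [314.7 170.6] [0.4899 0.3133 0.0045]
```

View pics/top0.png

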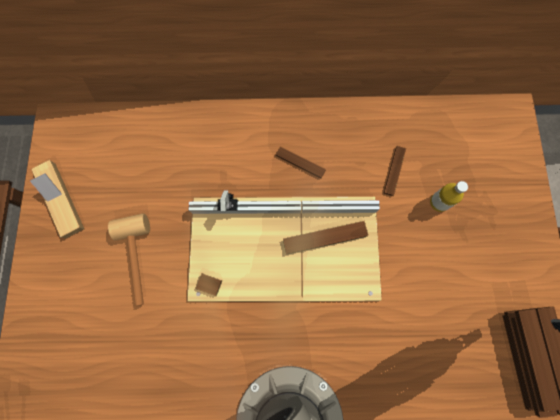

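View pics/scene0.png

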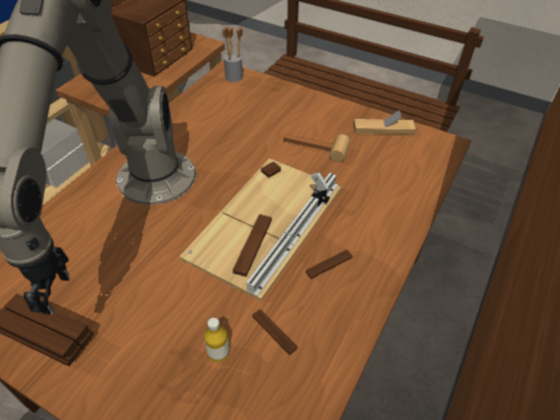

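The top picture shows the board in the centre, the fence along row 206 and the raised stop near (227,203). The target slat is at (324,235), and shorter look-alikes lie behind the fence at (300,162) and (394,170). The scene picture agrees. Next I'll fit the board, stop and slat poses.

Run:
```python
from h import *
np.set_printoptions(precision=4,suppress=True)
for c in("top","scene"):
    s=dict(np.load(f"{c}0.npz"));P=cloud(s,np.ones((420,560),bool))
    R=P[(abs(P[:,0]-.57)<.05)&(P[:,1]>-.3)&(P[:,1]<.32)]
    F=R[(R[:,2]>.058)&(R[:,2]<.069)&((R[:,1]<.1)|(R[:,1]>.23))]
    rc=cv2.minAreaRect(F[:,:2].astype(np.float32)*1000);print(c,"fence",rc,np.median(F[:,2]))
    k=np.polyfit(F[:,1],F[:,0],1);print("mid line x=",k,"y range",np.percentile(F[:,1],[0,.5,99.5,100]))
    r=F[:,0]-np.polyval(k,F[:,1]);print("width pct",np.percentile(r,[1,5,95,99]))
    A=R[(R[:,2]>.095)];print("arm",len(A),A.min(0),A.max(0),A.mean(0),np.percentile(A[:,1],[5,95]))
    A=R[(R[:,2]>.072)&(R[:,2]<.089)];print("saddle",len(A),np.percentile(A,[3,97],axis=0))
    S=P[(P[:,2]>.034)&(P[:,2]<.043)&(P[:,0]>.42)&(P[:,0]<.545)&(P[:,1]<.06)&(P[:,1]>-.26)]
    print("slat",cv2.minAreaRect(S[:,:2].astype(np.float32)*1000),np.median(S[:,2]))
    B=P[(abs(P[:,2]-.018)<.004)&(abs(P[:,1])<.33)&(P[:,0]>.28)&(P[:,0]<.56)]
    print("base",cv2.minAreaRect(B[:,:2].astype(np.float32)*1000))
    for n,h in(("stop_face",.018),("stop_hinge",.078),("stop_tip",.139)):
        for m in mark_of(n,c)[:2]: print(n,m["score"],onplane(s,*m["at"],h))
```

```text
top fence ((574.09619140625, 4.937347412109375), (538.781982421875, 26.106882095336914), 89.23387145996094) 0.06382379826383133
mid line x= [0.0131 0.5735] y range [-0.2644 -0.2608  0.2733  0.2743]
width pct [-0.0122 -0.0114  0.0118  0.013 ]
arm 127 [0.5454 0.1583 0.1013] [0.6073 0.1711 0.152 ] [0.5719 0.1633 0.1308] [0.1588 0.1702]
saddle 53 [[0.5641 0.1391 0.0722]
 [0.5921 0.1901 0.0885]]
slat ((485.53021240234375, -110.91020202636719), (46.02559280395508, 239.53558349609375), 11.318263053894043) 0.03839711851334937
base ((436.912841796875, 8.102294921875), (540.3707275390625, 249.3217315673828), 89.3043212890625)
stop_face 0.53 [0.5644 0.1589 0.018 ]
stop_face 0.4 [0.4534 0.0048 0.018 ]
stop_hinge 0.72 [0.5716 0.1653 0.078 ]
stop_tip 0.67 [0.5531 0.1629 0.139 ]
scene fence ((572.5625610351562, 1.76373291015625), (541.6776733398438, 28.797176361083984), 89.15611267089844) 0.06339824968115537
mid line x= [0.0134 0.5729] y range [-0.2692 -0.2671  0.2671  0.2727]
width pct [-0.0137 -0.0122  0.0114  0.0126]
arm 168 [0.5429 0.1506 0.0957] [0.6078 0.1709 0.1532] [0.5754 0.1587 0.1217] [0.1539 0.167 ]
saddle 44 [[0.5637 0.1328 0.0722]
 [0.5922 0.1627 0.0888]]
slat ((484.6595764160156, -114.7804183959961), (46.76921463012695, 245.01319885253906), 11.41521167755127) 0.03827311330493299
base ((434.27947998046875, 4.415679931640625), (545.4699096679688, 253.162841796875), 89.38059997558594)
stop_face 0.84 [0.5606 0.144  0.018 ]
stop_hinge 0.87 [0.5809 0.1637 0.078 ]
stop_tip 0.51 [0.5487 0.178  0.139 ]
```

>>> arm_command(targets=[1,-1,0,0,0,1,0,1,-1,0,0,0,1,0,1,-1,0,0,0,1,0,1,-1,0,0,0,1,0,1,-1,0,0,0,1,0])

```text
t: 1.92
eef_pos: [0.3393, -0.4981, 0.2505]
orientation: [[1.0, 0.002, 0.0], [0.002, -1.0, -0.0], [0.0, 0.0, -1.0]]
ft_force: [0.9, -0.3, 0.5]
width: 0.0257
finger_force: 0.0
```

>>> arm_command(targets=[0.45,-1,0,0,0,0,0,0.45,-1,0,0,0,0,0,0.45,-1,0,0,0,0,0,0.45,-1,0,0,0,0,0,0.45,-1,0,0,0,0,0])

```text
t: 2.33
eef_pos: [0.3838, -0.398, 0.2505]
orientation: [[1.0, 0.007, 0.0], [0.007, -1.0, -0.0], [0.0, 0.0, -1.0]]
ft_force: [1.0, -0.4, -0.9]
width: -0.0
finger_force: 0.0
```

>>> arm_command(targets=[0.45,-1,0,0,0,0,0,0.45,-1,0,0,0,0,0,0.45,-1,0,0,0,0,0,0.45,-1,0,0,0,0,0,0.45,-1,0,0,0,0,0])

```text
t: 2.75
eef_pos: [0.4281, -0.2977, 0.2505]
orientation: [[1.0, 0.007, 0.0], [0.007, -1.0, -0.0], [0.0, 0.0, -1.0]]
ft_force: [0.3, 0.5, -0.2]
width: 0.0
finger_force: 0.0
```

>>> arm_command(targets=[0.45,-1,0,0,0,0,0,0.45,-1,0,0,0,0,0,0.45,-1,0,0,0,0,0,0.45,-1,0,0,0,0,0,0.45,-1,0,0,0,0,0])

```text
t: 3.17
eef_pos: [0.4724, -0.1974, 0.2505]
orientation: [[1.0, 0.007, 0.0], [0.007, -1.0, -0.0], [0.0, 0.0, -1.0]]
ft_force: [-0.1, 0.2, 0.1]
width: -0.0001
finger_force: 0.0
```

>>> arm_command(targets=[0.45,-1,0,0,0,0,0,0.45,-1,0,0,0,0,0,0.45,-1,0,0,0,0,0,0.45,-1,0,0,0,0,0,0.45,-1,0,0,0,0,0])

```text
t: 3.58
eef_pos: [0.5168, -0.0971, 0.2505]
orientation: [[1.0, 0.007, 0.0], [0.007, -1.0, -0.0], [0.0, 0.0, -1.0]]
ft_force: [0.3, -0.1, -0.2]
width: 0.0001
finger_force: 0.0
```

>>> arm_command(targets=[0.45,-1,0,0,0,0,0,0.45,-1,0,0,0,0,0,0.45,-1,0,0,0,0,0,0.45,-1,0,0,0,0,0,0.45,-1,0,0,0,0,0])

```text
t: 4.0
eef_pos: [0.5611, 0.0032, 0.2505]
orientation: [[1.0, 0.007, 0.0], [0.007, -1.0, 0.0], [0.0, -0.0, -1.0]]
ft_force: [1.0, -0.1, 0.6]
width: 0.0002
finger_force: 0.0
```

>>> arm_command(targets=[0.5,-1,0,0,0,0,0,0.5,-1,0,0,0,0,0,0.5,-1,0,0,0,0,0,0.5,-1,0,0,0,0,0,0.5,-1,0,0,0,0,0])

```text
t: 4.42
eef_pos: [0.6105, 0.1035, 0.2504]
orientation: [[1.0, 0.007, 0.0], [0.007, -1.0, 0.0], [0.0, -0.0, -1.0]]
ft_force: [-0.7, -0.5, -0.8]
width: 0.0003
finger_force: 0.0
```

>>> arm_command(targets=[0.7,-1,0,0,0,0.25,0,0.8,-1,0,0,0,0,0,0,-0.9,0.25,0,0,0,0,0,0,1,0,0,0,0,0,0,1,0,0,0,0])

```text
t: 4.83
eef_pos: [0.6408, 0.1623, 0.2054]
orientation: [[1.0, -0.011, 0.002], [-0.011, -1.0, 0.001], [0.002, -0.001, -1.0]]
ft_force: [0.6, -1.0, -1.3]
width: -0.0002
finger_force: 0.0
```

>>> arm_command(targets=[0,0,1,0,0,0,0,0,0,1,0,0,0,0,0,0,1,0,0,0,0,0,0,0,0,0,0,0])

```text
t: 5.17
eef_pos: [0.6386, 0.1598, 0.1415]
orientation: [[1.0, -0.013, -0.005], [-0.013, -1.0, -0.001], [-0.005, 0.002, -1.0]]
ft_force: [-0.7, -0.5, -0.0]
width: -0.0001
finger_force: 0.0
```

Run:
```python
from h import *
import station
print(get_obs()["eef_pos"])
s=snapshot("scene");cv2.imwrite("pics/s1.png",cv2.resize(s["img"][120:260,220:400],None,fx=4,fy=4))
```

```text
[0.6386345  0.15976359 0.14154559]
```

View pics/s1.png

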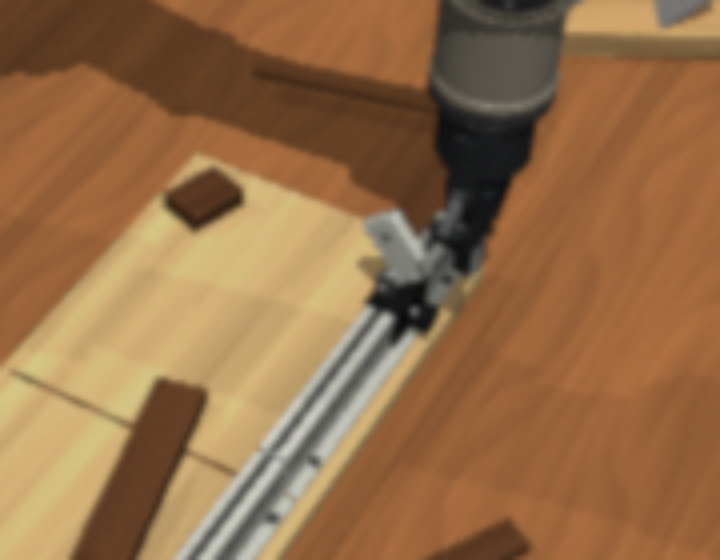

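The fingers stand just behind the raised arm plate, at about (440,240) in the crop, with the plate at (400,245). Now I'll push it towards the robot.

>>> arm_command(targets=[-0.6,0,0,0,0,0,0,-0.6,0,0,0,0,0,0,-0.6,0,0,0,0,0,0,-0.4,0,0,0,0,0,0,-0.4,0,0,0,0,0,0])

```text
t: 5.63
eef_pos: [0.5897, 0.1615, 0.1477]
orientation: [[1.0, -0.013, 0.004], [-0.013, -1.0, 0.001], [0.004, -0.001, -1.0]]
ft_force: [4.2, -2.1, 20.7]
width: 0.0001
finger_force: 8.4
```

>>> arm_command(targets=[-0.4,0,0,0,0,0,0,-0.4,0,0,0,0,0,0,-0.4,0,0,0,0,0,0,-0.4,0,0,0,0,0,0,-0.4,0,0,0,0,0,0])

```text
t: 6.05
eef_pos: [0.5482, 0.1618, 0.146]
orientation: [[1.0, -0.013, 0.001], [-0.013, -1.0, 0.0], [0.001, -0.0, -1.0]]
ft_force: [-0.9, -0.6, 0.2]
width: 0.0
finger_force: 0.0
```

Run:
```python
from h import *
o=get_obs();print(o["t"],o["eef_pos"],o["ft_force"])
s=snapshot("scene");cv2.imwrite("pics/s2.png",cv2.resize(s["img"][120:260,220:400],None,fx=4,fy=4))
```

```text
6.05 [0.54819819 0.16176323 0.14599401] [-0.91391222 -0.5511429   0.20541596]
```

View pics/s2.png

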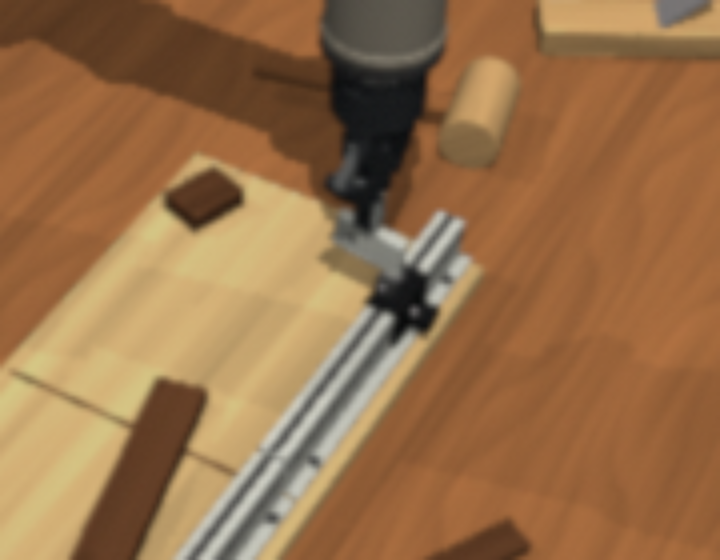

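The arm plate at (370,245) has passed its tipping point and is dropping. Next I'll go in front of the slat.

>>> arm_command(targets=[-0.5,0.5,-0.5,0,0,0,0,-0.5,1,0,0,0,0,0,-0.5,1,0,0,0,0,0,-0.5,1,0,0,0,0,0,-0.5,1,0,0,0,0,0])

```text
t: 6.52
eef_pos: [0.4967, 0.0715, 0.1554]
orientation: [[1.0, -0.013, 0.0], [-0.013, -1.0, 0.0], [0.0, -0.0, -1.0]]
ft_force: [0.5, -0.7, -0.5]
width: 0.0001
finger_force: 0.0
```

>>> arm_command(targets=[-0.5,1,0,0,0,0,0,-0.5,1,0,0,0,0,0,-0.5,1,0,0,0,0,0,-0.5,1,0,0,0,0,0,-0.5,1,0,0,0,0,0])

```text
t: 6.93
eef_pos: [0.4454, -0.0279, 0.1555]
orientation: [[1.0, -0.013, 0.0], [-0.013, -1.0, 0.0], [0.0, -0.0, -1.0]]
ft_force: [0.3, -0.6, -0.3]
width: -0.0001
finger_force: 0.0
```

>>> arm_command(targets=[-0.6,1,0,0,0,0,0,-0.6,1,0.5,0,0,0,0,-0.5,0.8,0.5,0,0,0,0,0,0,1,0,0,0,0,0,0,1,0,0,0,0])

```text
t: 7.35
eef_pos: [0.4112, -0.0837, 0.0954]
orientation: [[1.0, -0.015, 0.002], [-0.015, -1.0, -0.0], [0.002, 0.0, -1.0]]
ft_force: [0.6, -0.3, -0.8]
width: 0.0001
finger_force: 0.0
```

Run:
```python
from h import *
o=get_obs();print(o["t"],o["eef_pos"],o["ft_force"])
s=snapshot("top");P=cloud(s,np.ones((420,560),bool))
A=P[(P[:,0]>.48)&(P[:,0]<.56)&(P[:,1]>.13)&(P[:,1]<.2)&(P[:,2]>.024)]
print(len(A),A.min(0),A.max(0),np.percentile(A,[5,50,95],axis=0))
s=snapshot("scene");cv2.imwrite("pics/s3.png",cv2.resize(s["img"][120:300,180:400],None,fx=3,fy=3))
```

```text
7.35 [ 0.41119233 -0.0836839   0.09535511] [ 0.5704915  -0.33202914 -0.81674885]
106 [0.51269441 0.13393572 0.02410535] [0.55997545 0.17160727 0.08814102] [[0.52775087 0.15934257 0.02568214]
 [0.54060879 0.16229342 0.07921133]
 [0.55808307 0.17024169 0.08635759]]
```

View pics/s3.png

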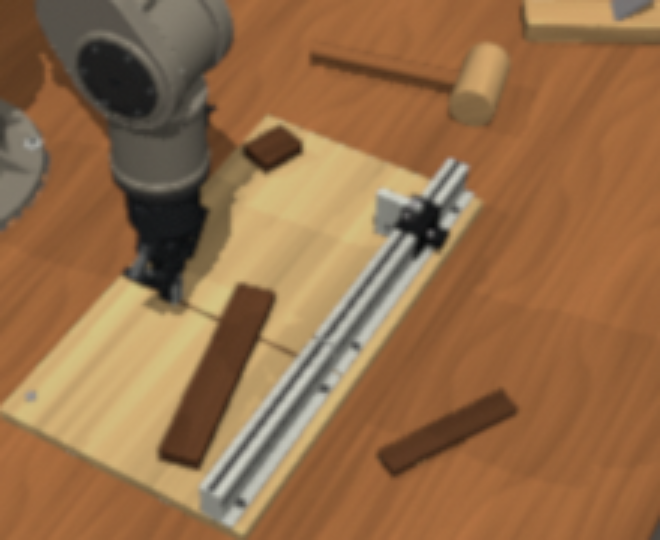

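The stop is down at (385,210) in the crop, and the slat at (215,375) hasn't moved. I'll lower in front of it and push towards the fence.

>>> arm_command(targets=[0,0,1,0,0,0,0,0,0,1,0,0,0,0,0.3,0,0.4,0,0,0,0,0.5,0,0,0,0,0,0,0.3,0,0,0,0,0,0])

```text
t: 7.87
eef_pos: [0.4352, -0.0826, 0.0481]
orientation: [[1.0, -0.013, 0.001], [-0.013, -1.0, 0.0], [0.001, -0.0, -1.0]]
ft_force: [0.2, -0.7, 0.3]
width: 0.0001
finger_force: 0.0
```

>>> arm_command(targets=[0.3,0,0,0,0,0,0,0.3,0,0,0,0,0,0,0.3,0,0,0,0,0,0,0.3,0,0,0,0,0,0,0.3,0,0,0,0,0,0])

```text
t: 8.28
eef_pos: [0.4639, -0.0833, 0.0477]
orientation: [[1.0, -0.013, 0.0], [-0.013, -1.0, -0.0], [0.0, 0.0, -1.0]]
ft_force: [-1.3, 0.2, 0.2]
width: -0.0001
finger_force: 0.6
```

```bash
cat >> h.py <<'E'
def slat(x0=.42,x1=.555,y0=-.26,y1=.16):
    s=snapshot("top");P=cloud(s,np.ones((420,560),bool));g=s["img"].max(2)
    v,u=np.nonzero(s["z_map"]>0);dark=g[v,u]<130
    m=dark&(P[:,2]>.033)&(P[:,2]<.044)&(P[:,0]>x0)&(P[:,0]<x1)&(P[:,1]>y0)&(P[:,1]<y1)
    S=P[m];c,w,a=cv2.minAreaRect(S[:,:2].astype(np.float32)*1000)
    k=np.polyfit(S[:,1],S[:,0],1)
    o=get_obs();print(o["t"],"tcp",np.round(o["eef_pos"],4),"F",np.round(o["ft_force"],1));print("slat",np.round(c,1),np.round(w,1),round(a,2),"dx/dy",round(k[0],4),"y",S[:,1].min(),S[:,1].max(),len(S));return s
E
python3 -c "from h import *;slat()"
```

```text
8.3333 tcp [ 0.4651 -0.0832  0.0477] F [ 1.2  0.8 -0.3]
slat [ 506.  -110.3] [ 41.1 237.1] 10.14 dx/dy -0.185 y -0.22810314881732605 0.0037296307230118945 48
```

>>> arm_command(targets=[0.3,0,0.15,0,0,0,0,0.3,0,0,0,0,0,0,0.3,0,0,0,0,0,0,0.3,0,0,0,0,0,0,0.3,0,0,0,0,0,0])

```text
t: 8.75
eef_pos: [0.4939, -0.0836, 0.0443]
orientation: [[1.0, -0.013, 0.0], [-0.013, -1.0, 0.0], [0.0, -0.0, -1.0]]
ft_force: [0.4, 0.7, -0.4]
width: -0.0004
finger_force: 0.3
```

```bash
python3 -c "from h import *;slat(x1=.565)"
```

```text
8.8 tcp [ 0.4951 -0.0835  0.0445] F [ 1.6  0.4 -0.1]
slat [534.1 -53.1] [412.5  55.6] 89.12 dx/dy 0.0257 y -0.2596987485374571 0.15276990522336897 129
```

>>> arm_command(targets=[0.2,0,0,0,0,0,0,0.2,0,0,0,0,0,0,0.1,0,0,0,0,0,0])

```text
t: 9.05
eef_pos: [0.5036, -0.0838, 0.0443]
orientation: [[1.0, -0.013, -0.0], [-0.013, -1.0, -0.0], [-0.0, 0.0, -1.0]]
ft_force: [-0.8, -0.7, -0.5]
width: 0.0001
finger_force: 0.7
```

>>> arm_command(targets=[0.1,0,0,0,0,0,0,0.1,0,0,0,0,0,0,0,0,0,0,0,0,0])

```text
t: 9.3
eef_pos: [0.5043, -0.0839, 0.0437]
orientation: [[1.0, -0.014, -0.006], [-0.014, -1.0, -0.0], [-0.006, 0.0, -1.0]]
ft_force: [-16.2, -0.3, 9.2]
width: -0.0001
finger_force: 7.8
```

Run:
```python
from h import *
s=slat(x1=.553)
cv2.imwrite("pics/t4.png",cv2.resize(s["img"][185:280,190:390],None,fx=4,fy=4,interpolation=cv2.INTER_CUBIC))
```

```text
9.35 tcp [ 0.5043 -0.0839  0.0437] F [-15.6   0.    9.3]
slat [533.7 -16.1] [36.9 35.4] 87.68 dx/dy -0.2923 y -0.03495731522153654 0.0030302925837937134 55
```

View pics/t4.png

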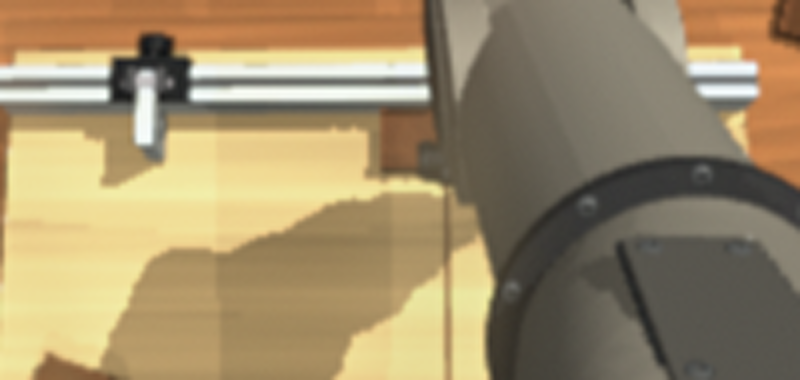

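The slat lies along the fence. Its square +y end is at crop (380,145) and the stop plate is at (148,120), about 150 mm further on. Next I'll go around to the far end.

>>> arm_command(targets=[-1,0,0,0,0,0,0,-0.8,0.5,0,0,0,0,0,0,1,0,0,0,0,0,0,1,0,0,0,0,0,0,1,0,0,0,0,0])

```text
t: 9.77
eef_pos: [0.4703, -0.154, 0.0446]
orientation: [[1.0, -0.013, 0.001], [-0.013, -1.0, -0.0], [0.001, 0.0, -1.0]]
ft_force: [0.4, -0.1, 0.1]
width: -0.0
finger_force: 0.0
```

>>> arm_command(targets=[0,1,0,0,0,0,0,0,1,0,0,0,0,0,0,1,0,0,0,0,0,0,1,0,0,0,0,0,0,1,0,0,0,0,0])

```text
t: 10.18
eef_pos: [0.469, -0.2544, 0.0444]
orientation: [[1.0, -0.013, 0.0], [-0.013, -1.0, -0.0], [0.0, 0.0, -1.0]]
ft_force: [0.7, 0.5, 0.1]
width: 0.0001
finger_force: 0.0
```

>>> arm_command(targets=[0,1,0,0,0,0,0,0,0.6,0,0,0,0,0,0,0,0,0,0,0,0])

```text
t: 10.43
eef_pos: [0.4682, -0.288, 0.0444]
orientation: [[1.0, -0.016, 0.0], [-0.016, -1.0, -0.001], [0.0, 0.001, -1.0]]
ft_force: [-0.8, 0.8, -0.1]
width: -0.0
finger_force: 0.0
```

Run:
```python
from h import *
s=slat(x1=.553)
cv2.imwrite("pics/t5.png",cv2.resize(s["img"][185:280,190:390],None,fx=4,fy=4,interpolation=cv2.INTER_CUBIC))
```

```text
10.4833 tcp [ 0.4684 -0.2862  0.0443] F [-0.6  1.9  0.1]
slat [532.6 -37. ] [ 40.  393.6] 0.11 dx/dy -0.0654 y -0.23372128780068918 0.15983592795001614 507
```

View pics/t5.png

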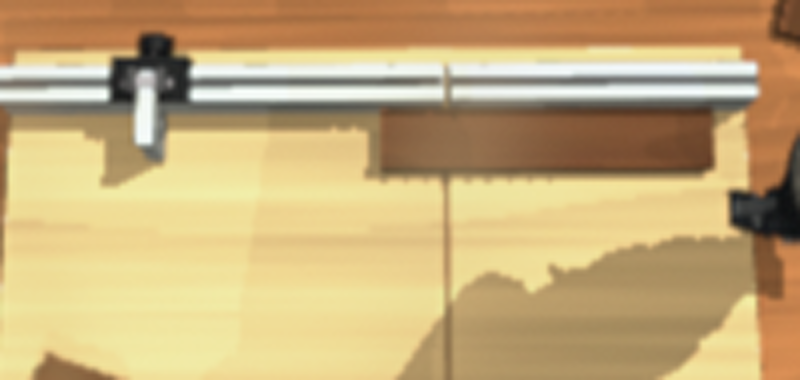

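The slat lies parallel to the fence, from crop column 380 to 713. The fingers are clear of its right end at (740,210). Now I'll move in behind the end and push along.

>>> arm_command(targets=[1,0,0,0,0,0,0,1,0,0,0,0,0,0,1,0,0,0,0,0,0,0.3,-0.3,0,0,0,0,0,0,-0.5,0,0,0,0,0])

```text
t: 10.9
eef_pos: [0.5363, -0.2689, 0.0442]
orientation: [[1.0, -0.012, 0.001], [-0.012, -1.0, 0.0], [0.001, -0.0, -1.0]]
ft_force: [-1.0, 0.0, -0.5]
width: -0.0002
finger_force: 0.0
```

>>> arm_command(targets=[0,-0.4,0,0,0,0,0,0,-0.3,0,0,0,0,0,0,-0.4,0,0,0,0,0,0,-0.4,0,0,0,0,0,0,-0.4,0,0,0,0,0])

```text
t: 11.32
eef_pos: [0.5347, -0.2316, 0.0444]
orientation: [[1.0, -0.014, -0.0], [-0.014, -1.0, -0.0], [-0.0, 0.0, -1.0]]
ft_force: [-0.6, -0.7, 0.1]
width: -0.0
finger_force: 0.8
```

>>> arm_command(targets=[0,-0.4,0,0,0,0,0,0,-0.4,0,0,0,0,0,0,-0.4,0,0,0,0,0,0,-0.4,0,0,0,0,0,0,-0.4,0,0,0,0,0])

```text
t: 11.73
eef_pos: [0.5357, -0.1915, 0.0443]
orientation: [[1.0, -0.013, -0.0], [-0.013, -1.0, -0.0], [-0.0, 0.0, -1.0]]
ft_force: [-1.5, -1.5, 2.1]
width: -0.0001
finger_force: 1.2
```

```bash
python3 -c "from h import *;slat(x1=.553,y1=.14)"
```

```text
11.7833 tcp [ 0.536  -0.1896  0.0443] F [-0.   1.8 -0.3]
slat [534.3 -65.3] [257.   38.5] 89.31 dx/dy 0.0381 y -0.19372523137587983 0.06326345531197788 644
```

>>> arm_command(targets=[0,-0.4,0,0,0,0,0,0,-0.4,0,0,0,0,0,0,-0.4,0,0,0,0,0,0,-0.4,0,0,0,0,0,0,-0.4,0,0,0,0,0])

```text
t: 12.2
eef_pos: [0.5364, -0.1513, 0.0444]
orientation: [[1.0, -0.013, 0.0], [-0.013, -1.0, 0.0], [0.0, -0.0, -1.0]]
ft_force: [-0.5, -1.0, 0.9]
width: 0.0
finger_force: 0.5
```

>>> arm_command(targets=[0,-0.4,0,0,0,0,0,0,-0.4,0,0,0,0,0,0,-0.4,0,0,0,0,0,0,-0.3,0,0,0,0,0,0,-0.2,0,0,0,0,0])

```text
t: 12.62
eef_pos: [0.5368, -0.1171, 0.0443]
orientation: [[1.0, -0.013, -0.0], [-0.013, -1.0, 0.0], [-0.0, -0.0, -1.0]]
ft_force: [0.9, -0.4, 0.1]
width: 0.0002
finger_force: 0.5
```

>>> arm_command(targets=[0,-0.2,0,0,0,0,0,0,-0.2,0,0,0,0,0,0,-0.1,0,0,0,0,0])

```text
t: 12.87
eef_pos: [0.5369, -0.1078, 0.0443]
orientation: [[1.0, -0.013, 0.0], [-0.013, -1.0, 0.0], [0.0, -0.0, -1.0]]
ft_force: [0.4, -0.1, 0.7]
width: -0.0001
finger_force: 0.6
```

```bash
python3 -c "from h import *;slat(x1=.553,y1=.15)"
```

```text
12.9167 tcp [ 0.5369 -0.1075  0.0443] F [ 0.2  0.2 -0.2]
slat [535.1  25.6] [240.4  38. ] 89.06 dx/dy 0.0381 y -0.09457516118341394 0.14588692285282953 896
```

>>> arm_command(targets=[0,-0.1,0,0,0,0,0,0,-0.1,0,0,0,0,0,0,-0.1,0,0,0,0,0,0,-0.1,0,0,0,0,0])

```text
t: 13.25
eef_pos: [0.537, -0.1002, 0.0443]
orientation: [[1.0, -0.014, -0.0], [-0.014, -1.0, 0.0], [-0.0, -0.0, -1.0]]
ft_force: [0.4, -0.9, -0.3]
width: -0.0
finger_force: 0.5
```

>>> arm_command(targets=[0,-0.1,0,0,0,0,0,0,0,0,0,0,0,0])

```text
t: 13.42
eef_pos: [0.537, -0.0977, 0.0443]
orientation: [[1.0, -0.013, -0.0], [-0.013, -1.0, 0.0], [-0.0, -0.0, -1.0]]
ft_force: [-0.2, 0.2, 0.6]
width: 0.0001
finger_force: 0.0
```

>>> arm_command(targets=[0,-0.1,0,0,0,0,0,0,0,0,0,0,0,0])

```text
t: 13.58
eef_pos: [0.537, -0.0959, 0.0443]
orientation: [[1.0, -0.013, 0.0], [-0.013, -1.0, 0.0], [0.0, -0.0, -1.0]]
ft_force: [0.4, -0.2, -0.6]
width: 0.0001
finger_force: 0.0
```

>>> arm_command(targets=[0,-0.1,0,0,0,0,0,0,0,0,0,0,0,0])

```text
t: 13.75
eef_pos: [0.537, -0.0944, 0.0443]
orientation: [[1.0, -0.013, -0.0], [-0.013, -1.0, -0.0], [-0.0, 0.0, -1.0]]
ft_force: [-0.2, -3.7, 0.4]
width: 0.0003
finger_force: 1.4
```

>>> arm_command(targets=[0,-0.1,0,0,0,0,0,0,0,0,0,0,0,0])

```text
t: 13.92
eef_pos: [0.5368, -0.0939, 0.0443]
orientation: [[1.0, -0.015, -0.0], [-0.015, -1.0, -0.002], [-0.0, 0.002, -1.0]]
ft_force: [-0.6, -11.4, -0.4]
width: 0.0004
finger_force: 5.3
```

Run:
```python
from h import *
s=slat(x1=.553,y1=.152)
cv2.imwrite("pics/t6.png",cv2.resize(s["img"][185:260,200:340],None,fx=5,fy=5,interpolation=cv2.INTER_CUBIC))
```

```text
13.9667 tcp [ 0.5368 -0.0939  0.0443] F [ -0.1 -10.4   0.1]
slat [534.1  37.3] [229.4  37.1] 89.27 dx/dy 0.0359 y -0.07718110070945886 0.15196522712158186 872
```

View pics/t6.png

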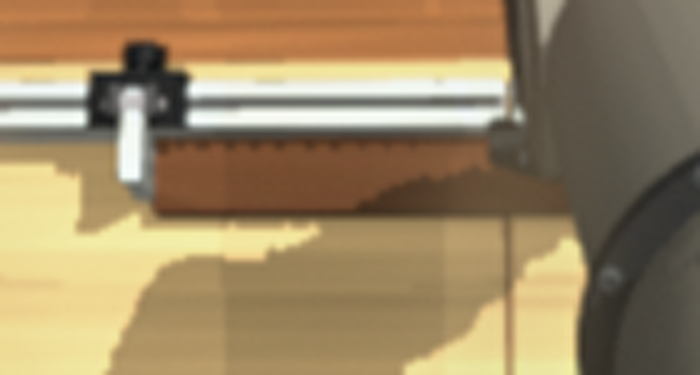

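The slat's end now meets the stop plate at crop (150,170), and the contact force is about 11 N. Next I'll back off and re-press the front at mid-length against the fence.

>>> arm_command(targets=[0,1,0,0,0,0,0,-1,0,0,0,0,0,0,-1,0,0,0,0,0,0,-1,0,0,0,0,0,0,-0.5,-1,0,0,0,0,0])

```text
t: 14.38
eef_pos: [0.4645, -0.094, 0.0441]
orientation: [[1.0, -0.018, -0.002], [-0.018, -1.0, -0.001], [-0.002, 0.001, -1.0]]
ft_force: [0.4, -0.8, -0.4]
width: 0.0004
finger_force: 0.0
```

>>> arm_command(targets=[0,-1,0,0,0,0,0,0,-1,0,0,0,0,0,0,-1,0,0,0,0,0,0,-1,0,0,0,0,0,0,-1,0,0,0,0,0])

```text
t: 14.8
eef_pos: [0.4684, 0.0099, 0.0444]
orientation: [[1.0, -0.013, 0.0], [-0.013, -1.0, 0.0], [0.0, -0.0, -1.0]]
ft_force: [0.5, -1.2, 0.1]
width: -0.0003
finger_force: 0.0
```

>>> arm_command(targets=[0,-1,0,0,0,0,0,0,-0.4,0,0,0,0,0,0.6,0,0,0,0,0,0,0.5,0,0,0,0,0,0,0.2,0,0,0,0,0,0])

```text
t: 15.22
eef_pos: [0.4964, 0.0361, 0.0445]
orientation: [[1.0, -0.014, 0.001], [-0.014, -1.0, 0.0], [0.001, -0.0, -1.0]]
ft_force: [0.4, 0.3, -0.4]
width: 0.0001
finger_force: 0.0
```

>>> arm_command(targets=[0.2,0,0,0,0,0,0,0.1,0,0,0,0,0,0,0.1,0,0,0,0,0,0,0,0,0,0,0,0,0])

```text
t: 15.55
eef_pos: [0.5029, 0.0359, 0.0443]
orientation: [[1.0, -0.014, -0.0], [-0.014, -1.0, 0.0], [-0.0, -0.0, -1.0]]
ft_force: [0.8, -1.5, 0.3]
width: -0.0001
finger_force: 0.0
```

>>> arm_command(targets=[0.1,0,0,0,0,0,0,0,0,0,0,0,0,0])

```text
t: 15.72
eef_pos: [0.5049, 0.0361, 0.0444]
orientation: [[1.0, -0.013, 0.0], [-0.013, -1.0, 0.0], [0.0, -0.0, -1.0]]
ft_force: [0.7, -0.0, -0.3]
width: 0.0001
finger_force: 0.0
```

>>> arm_command(targets=[0.1,0,0,0,0,0,0,0,0,0,0,0,0,0])

```text
t: 15.88
eef_pos: [0.5058, 0.0361, 0.0441]
orientation: [[1.0, -0.013, -0.002], [-0.013, -1.0, -0.0], [-0.002, 0.0, -1.0]]
ft_force: [-4.8, 0.7, 2.7]
width: -0.0
finger_force: 2.4
```

>>> arm_command(targets=[0.1,0,0,0,0,0,0,0,0,0,0,0,0,0])

```text
t: 16.05
eef_pos: [0.506, 0.036, 0.0438]
orientation: [[1.0, -0.013, -0.006], [-0.013, -1.0, -0.001], [-0.006, 0.001, -1.0]]
ft_force: [-15.5, 1.1, 10.1]
width: 0.0
finger_force: 7.6
```

>>> arm_command(targets=[-1,0,0,0,0,0,0,-0.9,1,0,0,0,0,0,0,1,0,0,0,0,0,0,1,0,0,0,0,0,0,1,0,0,0,0,0])

```text
t: 16.47
eef_pos: [0.4695, -0.044, 0.0445]
orientation: [[1.0, -0.013, 0.0], [-0.013, -1.0, 0.0], [0.0, -0.0, -1.0]]
ft_force: [0.8, 0.3, 0.4]
width: -0.0002
finger_force: 0.0
```

>>> arm_command(targets=[0,1,0,0,0,0,0,0,1,0,0,0,0,0,0,1,0,0,0,0,0,0,0.6,0,0,0,0,0,0,0,0,0,0,0,0])

```text
t: 16.88
eef_pos: [0.4685, -0.118, 0.0444]
orientation: [[1.0, -0.017, 0.0], [-0.017, -1.0, -0.001], [0.0, 0.001, -1.0]]
ft_force: [-0.6, 0.4, -0.1]
width: 0.0
finger_force: 0.0
```

>>> arm_command(targets=[1,0,0,0,0,0,0,1,0,0,0,0,0,0,1,0,0,0,0,0,0,0.3,0,0,0,0,0,0,0,0,0,0,0,0,0])

```text
t: 17.3
eef_pos: [0.536, -0.1152, 0.0442]
orientation: [[1.0, -0.012, 0.001], [-0.012, -1.0, 0.0], [0.001, -0.0, -1.0]]
ft_force: [-0.3, 0.1, 0.4]
width: -0.0
finger_force: 0.0
```

>>> arm_command(targets=[0,-0.2,0,0,0,0,0,0,-0.2,0,0,0,0,0,0,0,0,0,0,0,0])

```text
t: 17.55
eef_pos: [0.5339, -0.1069, 0.0443]
orientation: [[1.0, -0.012, -0.001], [-0.012, -1.0, 0.0], [-0.001, -0.0, -1.0]]
ft_force: [0.9, 0.1, -0.2]
width: 0.0002
finger_force: 0.0
```

>>> arm_command(targets=[0,-0.2,0,0,0,0,0,0,-0.2,0,0,0,0,0,0,-0.1,0,0,0,0,0,0,0,0,0,0,0,0])

```text
t: 17.88
eef_pos: [0.535, -0.0974, 0.0444]
orientation: [[1.0, -0.012, 0.0], [-0.012, -1.0, 0.0], [0.0, -0.0, -1.0]]
ft_force: [-0.3, -0.3, -0.6]
width: -0.0001
finger_force: 0.0
```

>>> arm_command(targets=[0,-0.1,0,0,0,0,0,0,0,0,0,0,0,0])

```text
t: 18.05
eef_pos: [0.535, -0.0959, 0.0443]
orientation: [[1.0, -0.013, 0.0], [-0.013, -1.0, 0.0], [0.0, -0.0, -1.0]]
ft_force: [-0.1, -0.6, -0.3]
width: 0.0003
finger_force: 0.0
```

>>> arm_command(targets=[0,-0.1,0,0,0,0,0,0,0,0,0,0,0,0])

```text
t: 18.22
eef_pos: [0.535, -0.0945, 0.0443]
orientation: [[1.0, -0.014, -0.0], [-0.014, -1.0, -0.0], [-0.0, 0.0, -1.0]]
ft_force: [0.1, -2.7, 0.2]
width: -0.0
finger_force: 1.0
```

>>> arm_command(targets=[0,-0.05,0,0,0,0,0,0,0,0,0,0,0,0])

```text
t: 18.38
eef_pos: [0.5349, -0.0942, 0.0443]
orientation: [[1.0, -0.014, -0.0], [-0.014, -1.0, -0.001], [-0.0, 0.001, -1.0]]
ft_force: [-0.4, -5.6, -0.1]
width: -0.0004
finger_force: 3.1
```

>>> arm_command(targets=[0,0.5,0,0,0,0,0,0,1,0,0,0,0,0,0,1,-1,0,0,0,0,0,1,-1,0,0,0,0,0,1,-1,0,0,0,0])

```text
t: 18.8
eef_pos: [0.5334, -0.1844, 0.1049]
orientation: [[1.0, -0.013, -0.001], [-0.013, -1.0, 0.001], [-0.001, -0.001, -1.0]]
ft_force: [0.5, -0.1, -0.2]
width: 0.0001
finger_force: 0.0
```

>>> arm_command(targets=[-1,1,-1,0,0,0,0,-1,1,-1,0,0,0,0,-1,1,-1,0,0,0,0,-1,1,-0.5,0,0,0,0,-1,1,0,0,0,0,0])

```text
t: 19.22
eef_pos: [0.4323, -0.2836, 0.1768]
orientation: [[1.0, -0.014, 0.003], [-0.014, -1.0, -0.002], [0.003, 0.002, -1.0]]
ft_force: [0.6, -0.6, 0.3]
width: 0.0002
finger_force: 0.0
```

Run:
```python
from h import *
s=slat(x1=.553,y1=.152)
a=cv2.resize(s["img"][190:250,205:335],None,fx=5,fy=5,interpolation=cv2.INTER_CUBIC)
s=snapshot("scene")
b=cv2.resize(s["img"][160:255,240:370],None,fx=3,fy=3,interpolation=cv2.INTER_CUBIC)
im=np.zeros((a.shape[0]+b.shape[0],650,3),np.uint8);im[:300,:650]=a;im[300:,:b.shape[1]]=b;cv2.imwrite("pics/f7.png",im)
```

```text
19.2667 tcp [ 0.4277 -0.2875  0.1756] F [-5.2 -5.7 -0.2]
slat [534.7  42.9] [218.   36.4] 89.04 dx/dy 0.0261 y -0.06577451744592126 0.1518421031105183 728
```

View pics/f7.png

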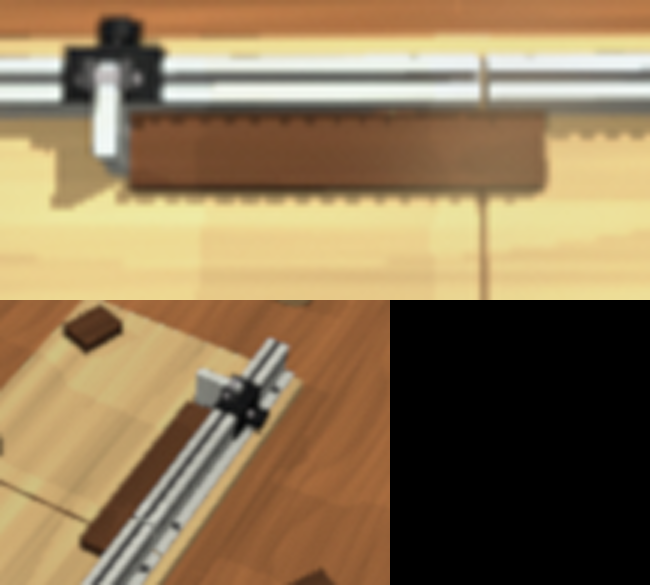

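The slat lies flat along the fence, from column 130 to 547 in the top crop. Its end is against the lowered stop at (120,150), and nothing else has moved.

```bash
python3 -c "from h import *;print(hand_in())"
```

```text
the job is handed in; nothing more can be done
None
```

I flipped the stop down, pushed the slat flat against the fence and slid it up to the stop by pushing only, then handed the job in at about 19 s; no verdict came back, but the last pictures and contact forces showed no gap at either.

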